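# Nudge the red-capped specimen jar up the gutter to the reader and start the read

## Task

On the sloped two-lane gutter, push the lying red-capped jar up its lane with the fingertips, gently, over the crest and up to the stop at the reader, so that it stays there and does not roll back; do not grasp or lift it. Then press the green start button fully down and let go of it. Leave the blue-capped jar and everything else where they are.

Things in the scene. Friction and masses are not known exactly. Their poses are not given: they have to be found in the camera images.
- chute: Fixed metal gutter, two lanes side by side, 186 mm wide, a white reader head 60 mm high at its upper end. Origin: under its middle, on the table; x points up the lanes to the reader, y to the left looking that way, z up. Lane centres at y = +45 and -45 mm; each lane is 84 mm wide between walls 6 mm thick and 12 mm above the floor. The floor begins at x = -135 mm.
- slope (a point): Crest of the gutter floor midway between the lanes: x = 45, z = 34 mm in the gutter's frame. The floor rises to it at 8 degrees and falls beyond it at 9 degrees to the stop. A jar left short of the crest rolls back to the lip, one past it rolls on and stays at the stop. The point's x axis points up along the rising floor, z square to it.
- seat_left (a point): Centre of a jar resting against the stop in the lane at y = +45 mm: x = 75, z = 49.5 mm in the gutter's frame. The stop is an upright black rubber wall across both lanes, face at x = 95 mm, top 60 mm above the table.
- seat_right (a point): The same for the lane at y = -45 mm.
- lip (a point): Foot of the low lip that keeps the jars from rolling out, midway between the lanes, on the floor: x = -115, z = 11.5 mm in the gutter's frame. The lip stands 6 mm above the floor, across both lanes, and is 6 mm thick.
- jar_red: White plastic specimen jar, red cap, teal label: a closed cylinder 40 mm in diameter, 76 mm long, about 0.12 kg, lying across one lane (which one varies) against the lip, its centre then at x = -103, z = 34 mm in the gutter's frame. Origin: its centre; y along its axis to the cap, parallel to the gutter's y. It rolls freely.
- jar_blue: The same jar with a blue cap, lying in the other lane. To be left alone.
- console: Fixed white console 100 x 90 x 35 mm high, with the green start button on top. Origin: centre of its underside.
- start_top (a point): Centre of the top face of the green push button, 32 mm diameter; press straight down.
- start (a joint): Travel of the green button: 0 when up, 0.006 m when fully down (about 5 N); it springs back.
- rack: Bystander: dark-blue plastic rack 75 x 150 x 70 mm with red-capped test tubes fixed in it, 98 mm high in all. Origin: centre of its underside.
- saline: Bystander: white plastic bottle, 68 mm diameter, 165 mm high. Origin: centre of its underside.
- carton: Bystander: gold cardboard carton 55 x 110 x 40 mm high. Origin: centre of its underside.
- tray: Bystander: open steel instrument tray 120 x 200 x 28 mm. Origin: centre of its underside.
- bowl: Bystander: steel bowl, 100 mm diameter, 45 mm high. Origin: centre of its underside.
- vial: Bystander: small amber glass jar with a red cap, 32 mm diameter, 50 mm high, standing upright. Origin: centre of its underside.
- forceps: Bystander: steel forceps 146 mm long lying flat. Origin: centre of its underside.
Not all that is in view belongs to the job. Leave any black or purple look-alike of the jar_red alone.

How it is judged:
By the outcome, as a careful person would: the job done as asked, in the order asked, and still so for the second after the job is handed in, with the robot touching nothing.
It also fails if it takes over 43 s, if anything falls off the work surface, if the arm or the gripper's body presses on something with over 40 N, if the wrist force passes 120 N, or if a joint passes its speed limit or range.

## Robot

A 7-joint arm with a two-finger parallel gripper is mounted at the origin on the work surface. World frame = base frame: x ahead of the robot, y to its left, z up, the work surface at z = 0. Lengths are in m, angles in rad, forces in N, time in s.
With the tool pointing down it reaches from about 0.425 to 1.025 m from the base axis. Payload 3.6 kg.
Tool frame: the origin (TCP) lies at the very end of the fingers, on their centre line; the grasp point (between the pads) lies 19 mm behind it; z points along the fingers, y is the line along which they close (so a half turn about z gives the same grasp; the last joint's range is limited). The gripper opens to 85 mm and grips with 20 to 120 N. Pads are 22 mm wide; open, the fingers measure 114 mm over their backs; the gripper's body (76 mm by 85 mm) begins 54 mm behind the grasp point. The pads swing forward as they close: fully open they stand 13 mm farther back than shut.
Start: joints at [-1.375, 0.591, 0.048, 1.609, -0.033, 0.943, -0.034], TCP at [0.206, 0.695, 0.231] pointing down, gripper open.
Joint ranges: [-2.69, 2.69], [-0.47, 2.24], [-1.27, 1.36], [0.19, 2.51], [-1.53, 4.68], [0.08, 2.07], [-3.09, 3.09]. Speed limits (rad/s): [2.57, 2.57, 3.14, 3.14, 3.14, 3.14, 3.14].

## Interface

Orientations are given as [roll, pitch, yaw] about the fixed x, y, z axes, in that order (R = Rz(yaw) Ry(pitch) Rx(roll)).
In Python, from rig import * gives the robot as it stands.
- The arm moves only by the tool apply_moves, never from a script. Its argument "series" is text: rows parted by semicolons, each of 5 numbers parted by spaces: the shift along the tool's x, y, z in cm, then the turn about the tool's z in degrees, then the closure, from 0 (fully open) to 1 (shut). In form: dx dy dz twist jaw; .... A call has 1 to 20 rows; each row shifts and turns the commanded pose from where the row before left it, along the tool's axes as they then stand; what a row does not reach is not made up. A row lasts 1/12 s, in which the tool goes at most 41.7 mm and 7.16 degrees, less where a joint would pass 70% of its speed; a pose out of reach is approached as far as the arm can. A call with a gripper value outside its range is refused whole. The fingers move at their own pace and stop on an object; "squeeze" is the grip in N (left out, the last holds). Time passes only in rows, so rows that do not move let the fingers close. It gives the time, the measured TCP pose, the force, the opening and the grip force at its end, in the units of the state.
- state(): the state, without advancing time (a new reading comes with each control period).
- get_image(name): name is "side" or "top"; returns the picture (420x560x3 uint8, red, green, blue); there is no depth.
- camera_model(name): a dict with "fov_y" (degrees; the focal length in pixels is half the picture's height over the tangent of half this angle, whatever the lens; pixels are square), "cx", "cy" (the principal point, pixels), "distortion" ([k1, k2, p1, p2, k3] as OpenCV has them; the pictures are not rectified), "rvec" (rotation vector, rad) and "tvec" (3), from world to camera coordinates, as OpenCV has them. Camera axes: x right, y down, z forward; pixel columns grow to the right and rows downward; lengths in m; the calibration is good to about 2 mm. A picture is of the moment at which its call begins. camera_model takes no time and is no camera call.
- close_job(): hands the job in; it is judged then, once.
Trained networks look in the newest picture that a camera, given by its name, has taken for a name from the list of things; names that differ only in an ending like _2 or _b are one class to them, and where a whole thing is asked for, a point or a joint stands for the part that bears it (a point fixed in the world has none). Each returns a list of dicts, best first, with "p" (0 to 1); they miss things now and then, are a little off and sometimes report something else, mostly with a low value. They report only what shows in the picture. A call takes as long as a camera call. They do not tell look-alikes from the thing itself.
- boxes_of(camera, thing): "point" ([column, row] in pixels, amid what is visible of it).
The state is a dict: "clock": time; "joint_pos": joint angles; "dq": joint speeds; "effort": joint torques, N m; "position": TCP position; "orientation": TCP orientation; "ft_force": force on the tool from outside, world axes, zero at the start; "wrist_torque": the same for the moment, N m; "finger_gap": opening from 0.0 (shut) to 1.0 (fully open); "grip_force": force on a finger pad.
Only numpy, scipy, OpenCV 4.12 (cv2) and the standard library are available. Lean on these libraries where they do the work, as an engineer would, in place of code of your own. Each camera call takes 0.05 s, during which the arm holds its last target. There are 200 camera calls.

## Working session

There is one attempt and no reset: what is moved stays moved. The work goes in short steps, Python scripts to look and compute and a tool call to move; the robot and the scene stay as the last step left them, time stands still between calls to the robot, and variables do not carry over. Pictures are saved under pics/ and viewed, at most 10 in all, crops included, and the job is handed in when it is done.

Besides the shell and the picture viewer there is one more tool, called after "Request:" as name(argument=value, ...) on one line, values as JSON. apply_moves: Moves the arm, as the interface text tells. Its arguments: {"type":"object","properties":{"series":{"type":"string"},"squeeze":{"type":"number"}},"required":["series"]}

```bash
mkdir -p pics
cat > h.py <<'E'
from rig import *
import numpy as np, cv2
def cam(n):
    m=camera_model(n); f=210/np.tan(np.radians(m["fov_y"])/2)
    K=np.array([[f,0,m["cx"]],[0,f,m["cy"]],[0,0,1.]])
    return K,np.array(m["distortion"],float),np.array(m["rvec"],float),np.array(m["tvec"],float)
def ray(n,p):
    K,d,r,t=cam(n);R=cv2.Rodrigues(r)[0]
    u=cv2.undistortPoints(np.array([[p]],float),K,d)[0,0]
    return -R.T@t, R.T@np.array([u[0],u[1],1])
def onz(n,p,z):
    o,v=ray(n,p); return o+v*(z-o[2])/v[2]
def tri(ps):
    A=np.zeros((3,3));b=np.zeros(3)
    for n,p in ps:
        o,v=ray(n,p);v=v/np.linalg.norm(v);P=np.eye(3)-np.outer(v,v);A+=P;b+=P@o
    return np.linalg.solve(A,b)
def proj(n,X):
    K,d,r,t=cam(n); return cv2.projectPoints(np.array(X,float).reshape(-1,1,3),r,t,K,d)[0][:,0]
E
python3 - <<'E'
from h import *
for n in ("side","top"):
    im=get_image(n); cv2.imwrite(f"pics/{n}0.png",im[:,:,::-1])
    K,d,r,t=cam(n);print(n,-cv2.Rodrigues(r)[0].T@t)
    for th in ("jar_red","jar_blue","chute","console","start_top"):
        print(n,th,[(np.round(b["point"],1).tolist(),round(b["p"],2)) for b in boxes_of(n,th)][:4])
print(state())
E
```

```text
side [0.2495121  0.56128146 0.89330673]
side jar_red [([326.9, 218.3], 0.83), ([376.6, 215.1], 0.67), ([361.7, 270.1], 0.67)]
side jar_blue [([300.9, 199.9], 0.62)]
side chute [([283.7, 245.9], 0.85)]
side console []
side start_top [([157.9, 281.5], 0.68), ([222.4, 364.7], 0.46)]
top [ 0.44153885 -0.06191215  1.41534361]
top jar_red [([292.2, 229.1], 0.91), ([254.0, 281.8], 0.62), ([325.6, 272.6], 0.58)]
top jar_blue [([297.7, 197.2], 0.66), ([368.4, 186.3], 0.47), ([252.9, 208.9], 0.34)]
top chute [([253.0, 209.0], 0.9), ([210.8, 118.4], 0.45)]
top console [([129.4, 218.2], 0.55)]
top start_top []
{'clock': 0.6, 'joint_pos': array([-1.3755279 ,  0.59118893,  0.04842983,  1.60852741, -0.03329983,
        0.94270059, -0.03371912]), 'dq': array([-0.00113022, -0.00089714,  0.00033893,  0.00063478, -0.00032728,
        0.00017646, -0.00063064]), 'effort': array([-4.61538366e-04, -5.48293126e+01,  1.54447529e+00, -1.98414803e+01,
        9.24241642e-03,  1.81818858e-03,  5.73660852e-07]), 'position': array([0.20647244, 0.69496571, 0.23130093]), 'orientation': array([-3.14157712e+00,  4.31370241e-05,  2.85281273e+00]), 'ft_force': array([-0.06163709,  0.77949067, -0.24988399]), 'wrist_torque': array([ 0.01708605,  0.02095673, -0.0076776 ]), 'grip_force': 0.0, 'finger_gap': 0.9942947501506194}
```

View pics/side0.png

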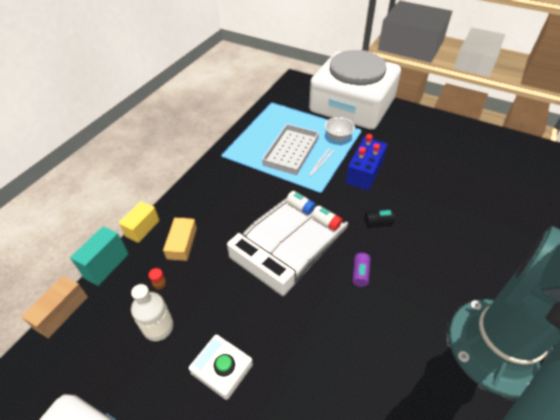

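View pics/top0.png

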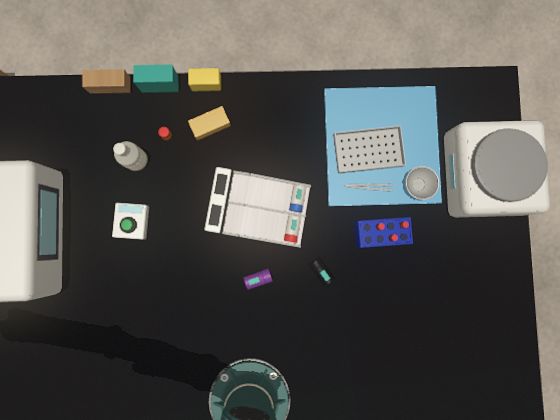

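The side view shows the red jar at about (327,217) and the blue jar at (301,202), with the button at (224,364). In the top view the red jar is at (292,229), the blue jar at (297,198), the reader at (217,200) and the button at (128,225). The purple and black look-alikes lie off the gutter.

Run:
```python
from h import *
print("red",tri([("side",(326.9,218.3)),("top",(292.2,229.1))]), onz("top",(292.2,229.1),.045))
print("blue",tri([("side",(300.9,201)),("top",(297.5,198))]))
print("btn",tri([("side",(224,363)),("top",(128,225))]), onz("top",(128,225),.045))
for n in("side","top"): print(n,proj(n,[[0,0,0],[.5,0,0],[.5,.3,0],state()["position"]]).round().tolist())
im={n:get_image(n) for n in("side","top")}
c1=cv2.resize(im["top"][150:260,100:320],None,fx=3.6,fy=3.6,interpolation=cv2.INTER_CUBIC)
cv2.imwrite("pics/c1.png",c1[:,:,::-1])
c2=cv2.resize(im["side"][180:300,215:360],None,fx=5,fy=5,interpolation=cv2.INTER_CUBIC)
cv2.imwrite("pics/c2.png",c2[:,:,::-1])
# button centroid by green
for n in im:
    a=im[n].astype(int); m=(a[...,1]>a[...,0]+60)&(a[...,1]>a[...,2]+50)
    k,l,s,c=cv2.connectedComponentsWithStats(m.astype(np.uint8)); print(n,[(s[i,4],c[i].round(1)) for i in range(1,k) if s[i,4]>20])
```

```text
red [ 0.48684153 -0.13807322  0.03185316] [ 0.48634292 -0.13737128  0.045     ]
blue [ 0.57627266 -0.15600286  0.03992467]
btn [0.51196999 0.33306782 0.04450966] [0.51106879 0.33247536 0.045     ]
side [[499.0, 346.0], [300.0, 260.0], [240.0, 360.0], [261.0, 757.0]]
top [[249.0, 400.0], [245.0, 226.0], [144.0, 229.0], [-49.0, 354.0]]
side [(np.int32(200), array([223.4, 362.5]))]
top [(np.int32(90), array([126.3, 224.5]))]
```

View pics/c1.png

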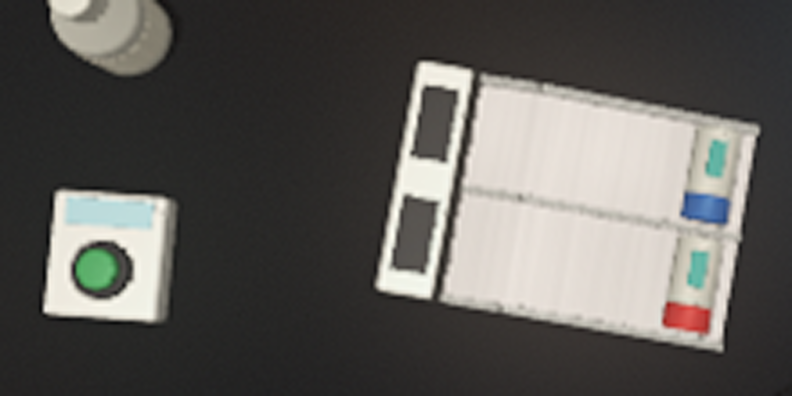

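View pics/c2.png

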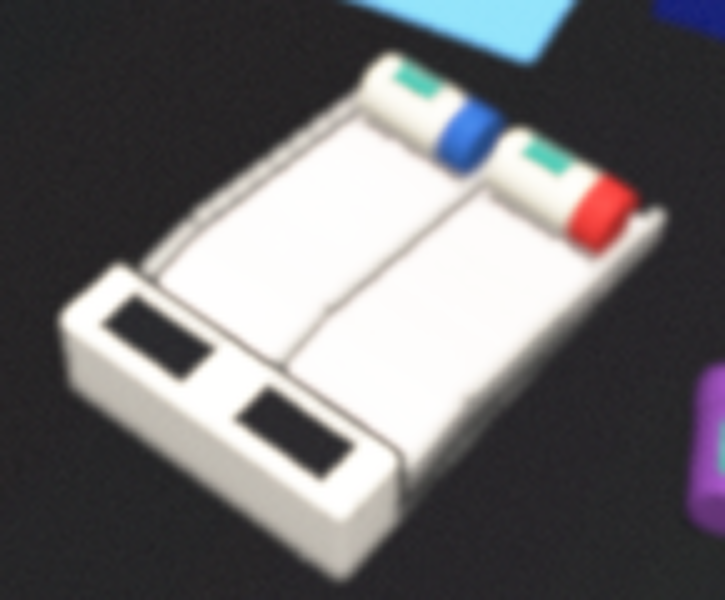

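The crops show the red jar in the nearer lane (smaller world x, cap outward). I'll fit the gutter pose from the corners and jars.

```bash
cat > fit.py <<'E'
from h import *
from scipy.optimize import least_squares
T=lambda u,v:("top",(u/3.6+100-.4,v/3.6+150-.4)); S=lambda u,v:("side",(u/5+215-.4,v/5+180-.4))
# (obs, chute x or None-> xi/xo, y, z)
O=[(T(418,60),"o",-93,60),(T(376,290),"o",93,60),(T(472,72),"i",-93,60),(T(433,298),"i",93,60),
(T(757,128),-135,-93,21),(T(722,348),-135,93,21),(T(714,172),-103,-45,36),(T(692,284),-103,45,36),
(S(60,318),"o",-93,60),(S(345,520),"o",93,60),(S(118,265),"i",-93,60),(S(405,458),"i",93,60),(S(433,112),-103,-45,36),(S(565,190),-103,45,36)]
def res(q):
    x,y,a,xi,xo=q;c,s=np.cos(a),np.sin(a);r=[]
    for (n,p),X,Y,Z in O:
        X={"o":xo,"i":xi}.get(X,X)/1 if not isinstance(X,str) else {"o":xo,"i":xi}[X]
        X=X/1000;Yy=Y/1000
        r.append(proj(n,[x+c*X-s*Yy,y+s*X+c*Yy,Z/1000])[0]-p)
    return np.ravel(r)
f=least_squares(res,[.53,-.04,1.4,98,140],x_scale=[.1,.1,.1,10,10],loss="soft_l1")
print(f.x,np.degrees(f.x[2]));print(res(f.x).reshape(-1,2).round(1).tolist())
x,y,a=f.x[:3];c,s=np.cos(a),np.sin(a)
for n,X,Y in(("red",-.103,.045),("seat",.075,.045),("crest",.045,.045),("blue",-.103,-.045)):print(n,x+c*X-s*Y,y+s*X+c*Y)
print("btn",tri([("side",(223.4,362.5)),("top",(126.3,224.5))]),onz("top",(126.3,224.5),.045),onz("side",(223.4,362.5),.045))
E
python3 fit.py
```

```text
[ 5.51749844e-01 -4.58368854e-02  1.37609304e+00  1.00846470e+02
  1.45233637e+02] 78.8443235154574
[[-0.2, 0.4], [-0.2, 0.4], [-0.0, -0.3], [-0.6, 0.8], [0.4, -0.4], [-0.0, 0.7], [-0.6, 1.0], [0.5, 0.3], [-0.1, -0.1], [-0.1, -0.6], [0.3, -0.2], [-0.5, -0.6], [-0.4, 0.1], [-0.8, -0.4]]
red 0.48767214405150316 -0.13818431818671084
seat 0.5221107714497302 0.03645239313976281
crest 0.5163065084050852 0.0070192395454133135
blue 0.5759716048345517 -0.1555971073206458
btn [0.51222884 0.3351966  0.05212786] [0.51263347 0.33729098 0.045     ] [0.51441819 0.33326641 0.045     ]
```

```bash
cat > rows.py <<'E'
from h import *
def rows(p0,y0,p1,y1,n):
    out=[]; d=(np.array(p1)-p0)/n; dy=(y1-y0)/n
    for i in range(n):
        a=y0+dy*i; c,s=np.cos(a),np.sin(a)
        out.append("%.1f %.1f %.1f %.1f"%(100*(c*d[0]+s*d[1]),100*(s*d[0]-c*d[1]),-100*d[2],-np.degrees(dy)))
    return "; ".join(out)
CH=np.array([.55175,-.04584]);A=1.37609
def ch(x,y,z): c,s=np.cos(A),np.sin(A); return np.array([CH[0]+(c*x-s*y)/1e3,CH[1]+(s*x+c*y)/1e3,z/1e3])
def inch(p): c,s=np.cos(A),np.sin(A); d=np.array(p[:2])-CH; return 1e3*np.array([c*d[0]+s*d[1],-s*d[0]+c*d[1],p[2]])
E
python3 - <<'E'
from rows import *
s=state();w=np.array([.53,.30,.231]);b=ch(-165,45,150)
print(rows(s["position"],s["orientation"][2],w,A,18));print(rows(w,A,b,A,17))
E
```

```text
-2.3 -1.6 0.0 4.7; -2.5 -1.4 0.0 4.7; -2.6 -1.2 0.0 4.7; -2.7 -1.0 0.0 4.7; -2.7 -0.8 0.0 4.7; -2.8 -0.5 0.0 4.7; -2.8 -0.3 0.0 4.7; -2.8 -0.1 0.0 4.7; -2.8 0.2 0.0 4.7; -2.8 0.4 0.0 4.7; -2.8 0.6 0.0 4.7; -2.7 0.9 0.0 4.7; -2.6 1.1 0.0 4.7; -2.5 1.3 0.0 4.7; -2.4 1.5 0.0 4.7; -2.3 1.7 0.0 4.7; -2.1 1.9 0.0 4.7; -2.0 2.0 0.0 4.7
-2.9 0.3 0.5 -0.0; -2.9 0.3 0.5 -0.0; -2.9 0.3 0.5 -0.0; -2.9 0.3 0.5 -0.0; -2.9 0.3 0.5 -0.0; -2.9 0.3 0.5 -0.0; -2.9 0.3 0.5 -0.0; -2.9 0.3 0.5 -0.0; -2.9 0.3 0.5 -0.0; -2.9 0.3 0.5 -0.0; -2.9 0.3 0.5 -0.0; -2.9 0.3 0.5 -0.0; -2.9 0.3 0.5 -0.0; -2.9 0.3 0.5 -0.0; -2.9 0.3 0.5 -0.0; -2.9 0.3 0.5 -0.0; -2.9 0.3 0.5 -0.0
```

Request:
apply_moves(series="-2.3 -1.6 0 4.7 0.65; -2.5 -1.4 0 4.7 0.65; -2.6 -1.2 0 4.7 0.65; -2.7 -1 0 4.7 0.65; -2.7 -0.8 0 4.7 0.65; -2.8 -0.5 0 4.7 0.65; -2.8 -0.3 0 4.7 0.65; -2.8 -0.1 0 4.7 0.65; -2.8 0.2 0 4.7 0.65; -2.8 0.4 0 4.7 0.65; -2.8 0.6 0 4.7 0.65; -2.7 0.9 0 4.7 0.65; -2.6 1.1 0 4.7 0.65; -2.5 1.3 0 4.7 0.65; -2.4 1.5 0 4.7 0.65; -2.3 1.7 0 4.7 0.65; -2.1 1.9 0 4.7 0.65; -2 2 0 4.7 0.65")

```text
clock: 2.2
position: [0.5308, 0.2995, 0.2316]
orientation: [3.141, -0.001, 1.373]
ft_force: [-0.4, 0.5, 0.4]
finger_gap: 0.348
grip_force: 0.0
```

Request:
apply_moves(series="-2.9 0.3 0.5 0 0.65; -2.9 0.3 0.5 0 0.65; -2.9 0.3 0.5 0 0.65; -2.9 0.3 0.5 0 0.65; -2.9 0.3 0.5 0 0.65; -2.9 0.3 0.5 0 0.65; -2.9 0.3 0.5 0 0.65; -2.9 0.3 0.5 0 0.65; -2.9 0.3 0.5 0 0.65; -2.9 0.3 0.5 0 0.65; -2.9 0.3 0.5 0 0.65; -2.9 0.3 0.5 0 0.65; -2.9 0.3 0.5 0 0.65; -2.9 0.3 0.5 0 0.65; -2.9 0.3 0.5 0 0.65; -2.9 0.3 0.5 0 0.65; -2.9 0.3 0.5 0 0.65; 0 0 0 0 0.65; 0 0 0 0 0.65")

```text
clock: 3.78
position: [0.4843, -0.1955, 0.1464]
orientation: [3.141, 0.001, 1.372]
ft_force: [0.2, 1.2, 0.5]
finger_gap: 0.347
grip_force: 0.0
```

Run:
```python
from rows import *
s=state();print(s["clock"],inch(s["position"]).round(4),np.degrees(s["orientation"]),np.degrees(A),s["finger_gap"],s["ft_force"])
```

```text
3.7833 [-159.9011   37.2565  146.4214] [1.79973675e+02 4.45865034e-02 7.86013946e+01] 78.84414923015746 0.3468784982896422 [0.15971989 1.19765615 0.4714645 ]
```

Request:
apply_moves(series="-0.3 -0.4 2 0 0.65; 0 -0.4 2 0.2 0.65; 0 0 2 0 0.65; 0 0 2 0 0.65; 0 0 1.5 0 0.65; 0 0 1.3 0 0.65; 0 0 0.6 0 0.65; 0 0 0.4 0 0.65; 0 0 0 0 0.65; 0 0 0 0 0.65")

```text
clock: 4.62
position: [0.4767, -0.1943, 0.0287]
orientation: [3.141, -0.0, 1.374]
ft_force: [-0.6, -0.3, 0.4]
finger_gap: 0.351
grip_force: 0.0
```

Run:
```python
from rows import *
s=state();print(s["clock"],inch(s["position"]).round(4),s["ft_force"])
im={n:get_image(n) for n in("side","top")}
c1=cv2.resize(im["top"][150:270,220:340],None,fx=4.5,fy=4.5,interpolation=cv2.INTER_CUBIC)
c2=cv2.resize(im["side"][160:280,265:385],None,fx=4.5,fy=4.5,interpolation=cv2.INTER_CUBIC)[:, :250+10]
c2=cv2.resize(im["side"][160:300,290:350],None,fx=3.86,fy=3.86,interpolation=cv2.INTER_CUBIC)[:540]
cv2.imwrite("pics/d1.png",np.hstack([c1,c2])[:,:,::-1])
```

```text
4.6167 [-160.1594   44.9104   28.7495] [-0.58694801 -0.34982141  0.39805265]
```

View pics/d1.png

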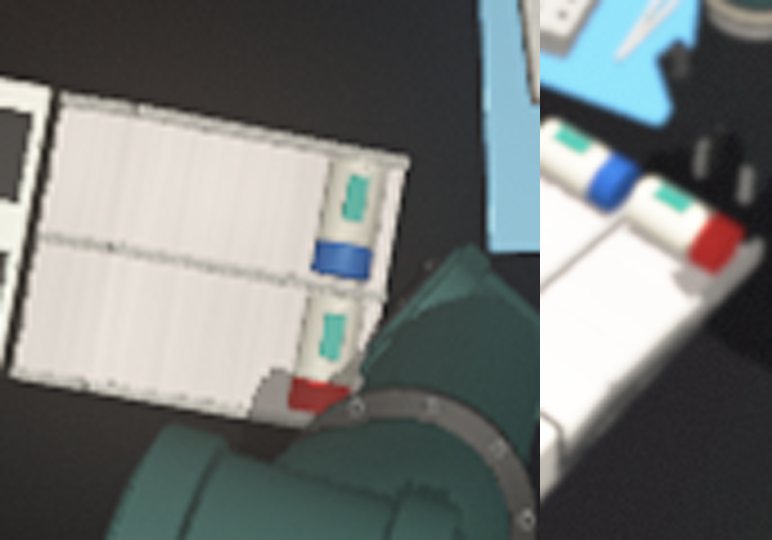

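The fingertips stand behind the red jar (at about (330,350) in the left half of the crop) and in line with it. Now I'll push gently.

Request:
apply_moves(series="0.5 0 0 0 0.65; 0.5 0 0 0 0.65; 0.5 0 0 0 0.65; 0.5 0 0 0 0.65; 0.3 0 0 0 0.65; 0.2 0 0 0 0.65; 0.2 0 -0.03 0 0.65; 0.2 0 -0.03 0 0.65; 0.3 0 -0.04 0 0.65; 0.3 0 -0.04 0 0.65; 0.3 0 -0.04 0 0.65; 0.3 0 -0.04 0 0.65; 0.3 0 -0.04 0 0.65; 0.3 0 -0.04 0 0.65")

```text
clock: 5.88
position: [0.4831, -0.1609, 0.0338]
orientation: [3.135, 0.014, 1.362]
ft_force: [-11.0, -22.1, 24.9]
finger_gap: 0.351
grip_force: 14.2
```

Run:
```python
from rows import *
s=state();print(s["clock"],inch(s["position"]).round(4),s["ft_force"])
im=get_image("side");b=boxes_of("side","jar_red");print(b[:3])
for q in b[:3]: print(inch(onz("side",q["point"],.036)))
c2=cv2.resize(im[170:310,220:380],None,fx=4,fy=4,interpolation=cv2.INTER_CUBIC)
cv2.imwrite("pics/d2.png",c2[:,:,::-1])
```

```text
5.8833 [-126.1341   45.1347   33.7991] [-11.00024984 -22.06350316  24.9494358 ]
[{'point': [378.4, 218.1], 'p': 0.89}, {'point': [361.7, 271.2], 'p': 0.88}, {'point': [287.1, 149.5], 'p': 0.68}]
[-189.26496521  157.13863028   36.        ]
[-13.4768707  212.80954465  36.        ]
[-257.18052264 -218.38888573   36.        ]
```

View pics/d2.png

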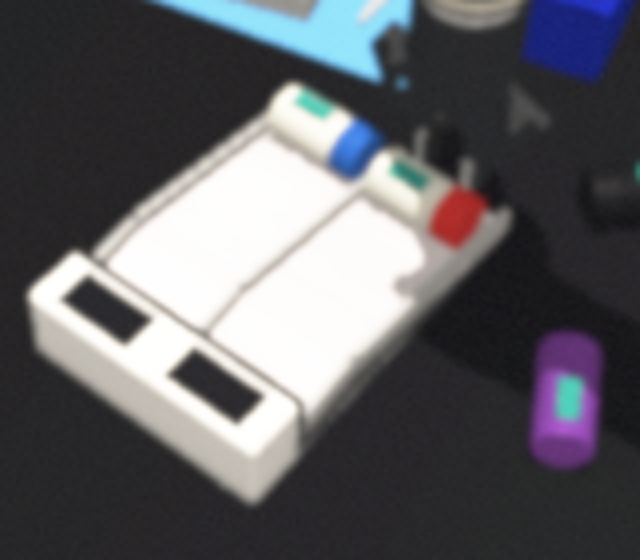

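The push jammed with about 24 N sideways and 25 N upward: the half-closed tips sit too high and ride onto the jar. I'll back off, lower them and try again.

Request:
apply_moves(series="-0.3 0 0 0 0.65; -0.5 0 0 0 0.65; -1 0 0 0 0.65; -1 0 0 0 0.65; -0.5 0 0.3 0 0.65; 0 0 0.4 0 0.65; 0 0 0.3 0 0.65; 0 0 0 0 0.65; 0 0 0 0 0.65; 0 0 0 0 0.65")

```text
clock: 6.82
position: [0.479, -0.1801, 0.021]
orientation: [-3.141, -0.001, 1.374]
ft_force: [-0.8, 0.5, -0.2]
finger_gap: 0.349
grip_force: 0.0
```

Run:
```python
from rows import *
s=state();print(s["clock"],inch(s["position"]).round(4),s["ft_force"],np.degrees(s["orientation"]))
im=get_image("side")
c2=cv2.resize(im[180:250,280:360],None,fx=7,fy=7,interpolation=cv2.INTER_CUBIC)
# project finger bounding references
print((proj("side",[ch(-103,83,34),ch(-103,7,34)])-[280,180])*7)
cv2.imwrite("pics/d3.png",c2[:,:,::-1])
```

```text
6.8167 [-145.8035   45.4084   21.0373] [-0.83445342  0.45373855 -0.22234143] [-1.79970357e+02 -3.45578800e-02  7.87220030e+01]
[[407.4628728  310.53399566]
 [248.92377501 218.06557571]]
```

View pics/d3.png

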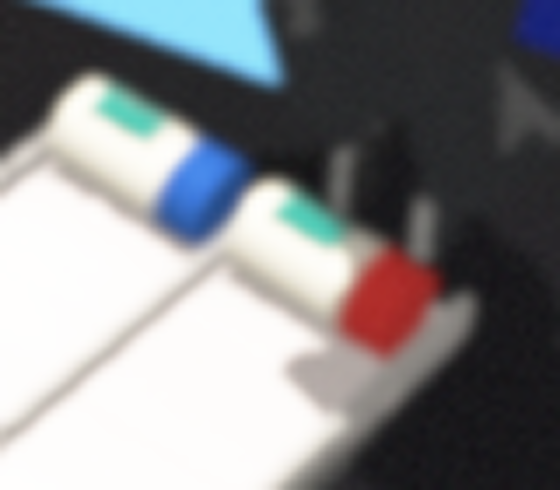

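The jar is back against the lip and undisturbed, around (330,265) in the crop, with the fingers behind it and now low.

Request:
apply_moves(series="0.4 0 0 0 0.65; 0.4 0 0 0 0.65; 0.3 0 0 0 0.65; 0.2 0 -0.03 0 0.65; 0.2 0 -0.03 0 0.65; 0.2 0 -0.03 0 0.65; 0.2 0 -0.03 0 0.65; 0.2 0 -0.03 0 0.65; 0.2 0 -0.03 0 0.65; 0.2 0 -0.03 0 0.65")

```text
clock: 7.7
position: [0.484, -0.1595, 0.0241]
orientation: [3.139, 0.004, 1.37]
ft_force: [-1.6, -6.2, 4.2]
finger_gap: 0.348
grip_force: 2.9
```

Run:
```python
from rows import *
s=state();print(s["clock"],inch(s["position"]).round(4),s["ft_force"],np.degrees(s["orientation"]))
```

```text
7.7 [-124.573    44.4884   24.1273] [-1.55695176 -6.20997266  4.19898354] [179.83417148   0.2130201   78.49408329]
```

Request:
apply_moves(series="0.2 0 -0.03 0 0.65; 0.2 0 -0.03 0 0.65; 0.2 0 -0.03 0 0.65; 0.2 0 -0.03 0 0.65")

```text
clock: 8.03
position: [0.4859, -0.1518, 0.0254]
orientation: [3.138, 0.004, 1.37]
ft_force: [-1.6, -6.3, 4.6]
finger_gap: 0.351
grip_force: 3.0
```

Run:
```python
from rows import *
s=state();print(s["clock"],inch(s["position"]).round(4),s["ft_force"],np.degrees(s["orientation"]))
im=get_image("side")
c2=cv2.resize(im[180:250,270:360],None,fx=7,fy=7,interpolation=cv2.INTER_CUBIC)
cv2.imwrite("pics/d4.png",c2[:,:,::-1])
a=im.astype(int)
m=((a[...,0]>a[...,1]+70)&(a[...,0]>a[...,2]+70)).astype(np.uint8); m[:180]=0;m[260:]=0;m[:,:250]=0
k,l,st,c=cv2.connectedComponentsWithStats(m);print([(st[i,4],c[i].round(1)) for i in range(1,k) if st[i,4]>20])
for x in(-103,-95,-90,-85): print(x,proj("side",[ch(x,72,34+(x+103)*.14)]))
```

```text
8.0333 [-116.702    44.1091   25.3976] [-1.60829201 -6.32953323  4.60722755] [179.79488748   0.22247161  78.4796463 ]
[(np.int32(136), array([331.2, 225.7]))]
-103 [[334.85170894 222.40387316]]
-95 [[333.22292286 223.90623377]]
-90 [[332.19755213 224.85201833]]
-85 [[331.16644764 225.80309357]]
```

View pics/d4.png

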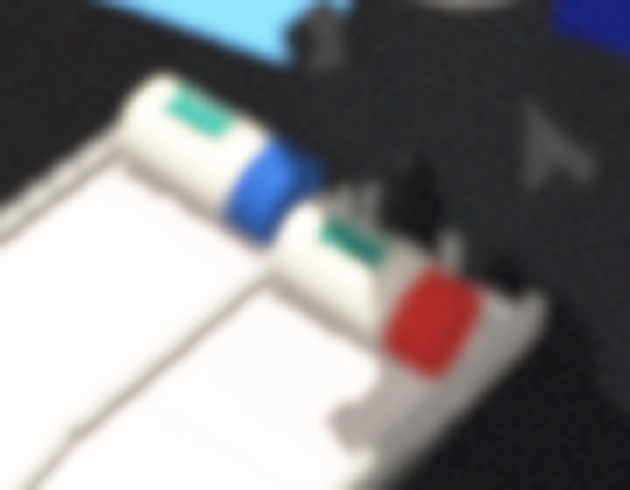

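The jar now moves with a steady force of about 6.5 N (red cap at (331,226) in the full side picture). I'll carry on.

Request:
apply_moves(series="0.3 0 -0.04 0 0.65; 0.3 0 -0.04 0 0.65; 0.3 0 -0.04 0 0.65; 0.3 0 -0.04 0 0.65; 0.3 0 -0.04 0 0.65; 0.3 0 -0.05 0 0.65; 0.3 0 -0.04 0 0.65; 0.3 0 -0.04 0 0.65; 0.3 0 -0.04 0 0.65; 0.3 0 -0.04 0 0.65; 0.3 0 -0.05 0 0.65; 0.3 0 -0.04 0 0.65; 0.3 0 -0.04 0 0.65; 0.3 0 -0.04 0 0.65; 0.3 0 -0.04 0 0.65; 0.3 0 -0.05 0 0.65; 0.3 0 -0.04 0 0.65; 0.3 0 -0.04 0 0.65; 0.3 0 -0.04 0 0.65; 0.3 0 -0.04 0 0.65")

```text
clock: 9.75
position: [0.4979, -0.0935, 0.0338]
orientation: [3.137, 0.004, 1.369]
ft_force: [-0.8, -7.5, 6.8]
finger_gap: 0.349
grip_force: 3.7
```

```bash
cat > chk.py <<'E'
from rows import *
s=state();print(s["clock"],inch(s["position"]).round(4),s["ft_force"],np.degrees(s["orientation"]))
a=get_image("side").astype(int)
m=((a[...,0]>a[...,1]+70)&(a[...,0]>a[...,2]+70)).astype(np.uint8); m[:180]=0;m[300:]=0;m[:,:200]=0
k,l,st,c=cv2.connectedComponentsWithStats(m)
for i in range(1,k):
    if st[i,4]>20: print(st[i,4],c[i].round(1),[inch(onz("side",c[i],z)).round(3) for z in (.042,.050,.055)])
E
python3 chk.py
```

```text
9.75 [-57.2224  43.6032  33.847 ] [-0.75746637 -7.45997972  6.82003959] [179.75523307   0.24044376  78.44083125]
145 [318.4 237.2] [array([-28.072,  70.146,  42.   ]), array([-22.76 ,  73.377,  50.   ]), array([-19.44 ,  75.397,  55.   ])]
```

Request:
apply_moves(series="0.3 0 -0.04 0 0.65; 0.3 0 -0.04 0 0.65; 0.3 0 -0.04 0 0.65; 0.3 0 -0.04 0 0.65; 0.3 0 -0.04 0 0.65; 0.3 0 -0.05 0 0.65; 0.3 0 -0.04 0 0.65; 0.3 0 -0.04 0 0.65; 0.3 0 -0.04 0 0.65; 0.3 0 -0.04 0 0.65; 0.3 0 -0.05 0 0.65; 0.3 0 -0.04 0 0.65; 0.3 0 -0.04 0 0.65; 0.3 0 -0.04 0 0.65; 0.3 0 -0.04 0 0.65; 0.3 0 -0.05 0 0.65; 0.3 0 -0.04 0 0.65; 0.3 0 -0.04 0 0.65; 0.3 0 -0.04 0 0.65")

```text
clock: 11.38
position: [0.5089, -0.0379, 0.0417]
orientation: [3.138, 0.004, 1.369]
ft_force: [-1.3, -8.6, 6.7]
finger_gap: 0.351
grip_force: 4.0
```

```bash
python3 chk.py
```

```text
11.3833 [-0.5155 43.5824 41.7389] [-1.33052022 -8.56485509  6.67628309] [179.78184103   0.23667074  78.42333899]
162 [305.3 249.2] [array([24.188, 66.755, 42.   ]), array([29.008, 70.018, 50.   ]), array([32.021, 72.057, 55.   ])]
```

Request:
apply_moves(series="0.2 0 -0.03 0 0.65; 0.2 0 -0.03 0 0.65; 0.2 0 -0.03 0 0.65; 0.2 0 -0.03 0 0.65; 0.2 0 -0.03 0 0.65; 0.2 0 -0.02 0 0.65; 0.2 0 0 0 0.65; 0.2 0 0 0 0.65; 0.2 0 0 0 0.65; 0.2 0 0 0 0.65; 0.2 0 0 0 0.65; 0.2 0 0 0 0.65; 0 0 0 0 0.65; 0 0 0 0 0.65; 0 0 0 0 0.65")

```text
clock: 12.68
position: [0.5131, -0.0102, 0.0425]
orientation: [-3.141, -0.0, 1.373]
ft_force: [0.3, -1.2, 0.3]
finger_gap: 0.351
grip_force: 0.0
```

```bash
python3 chk.py
```

```text
12.6833 [27.4962 44.836  42.4584] [ 0.29075191 -1.15273822  0.27605437] [-1.79993158e+02 -1.86563464e-04  7.86707316e+01]
151 [294.2 260.6] [array([69.687, 66.242, 42.   ]), array([74.08, 69.51, 50.  ]), array([76.825, 71.552, 55.   ])]
```

The jar rests at the stop: x is about 74 mm, against 75 mm expected. Next I'll retreat upward and go to the button.

Request:
apply_moves(series="-0.5 0 -0.3 0 0.65; 0 0 -2 0 0.65; 0 0 -2.5 0 1; 0 0 -3 0 1; 0 0 -3 0 1; 2.8 -0.5 0 0 1; 2.8 -0.5 0 0 1; 2.8 -0.5 0 0 1; 2.8 -0.5 0 0 1; 2.8 -0.6 0 0 1; 2.8 -0.6 0 0 1; 2.8 -0.6 0 0 1; 2.8 -0.6 0 0 1; 3 -0.6 0 0 1; 3 -0.6 0 0 1; 3 -0.6 1 0 1; 2.9 -0.5 2 0 1; 0 0 2 0 1; 0 0 1 0 1; 0 0 0 0 1")

```text
clock: 14.4
position: [0.5122, 0.3323, 0.0883]
orientation: [-3.138, 0.004, 1.372]
ft_force: [0.3, -1.4, 1.2]
finger_gap: -0.0
grip_force: 0.0
```

```bash
python3 chk.py
python3 - <<'E'
from rows import *
s=state();p=s["position"];t=np.array([.513,.335]);d=inch([*t,0])-inch([*p[:2],0]);print(p,"tool dx,dy cm",d[0]/10,-d[1]/10)
im={n:get_image(n) for n in("side","top")}
c=[cv2.resize(im["side"][230:400,160:330],(400,400),interpolation=cv2.INTER_CUBIC),cv2.resize(im["top"][150:270,90:210],(400,400),interpolation=cv2.INTER_CUBIC)]
cv2.imwrite("pics/e1.png",np.hstack(c)[:,:,::-1])
E
```

```text
14.4 [363.3596 111.9819  88.301 ] [ 0.3117907  -1.44996009  1.21094362] [-179.80972131    0.25408948   78.6291974 ]
141 [293.9 261. ] [array([70.924, 66.309, 42.   ]), array([75.305, 69.577, 50.   ]), array([78.044, 71.619, 55.   ])]
[0.51334931 0.33175181 0.08969115] tool dx,dy cm 0.31192290979259385 -0.0971166626737812
```

View pics/e1.png

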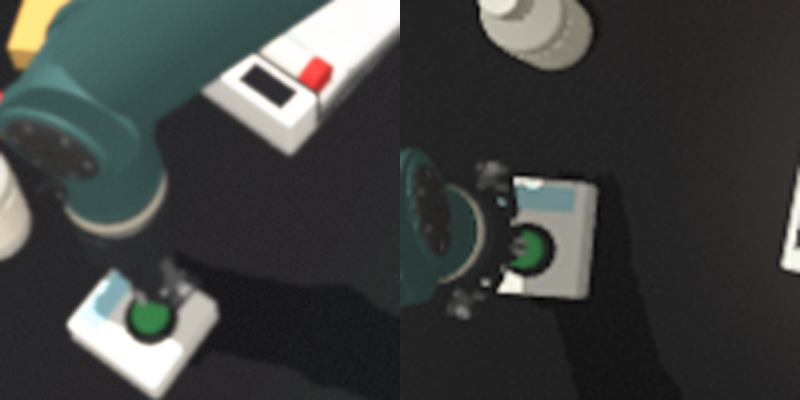

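The red jar sits at the reader (cap at (317,72) in the left crop) and the closed fingertips are above the button. Pressing now.

Request:
apply_moves(series="0.3 0 1 0 1; 0 0 1 0 1; 0 0 0.7 0 1; 0 0 0.4 0 1; 0 0 0.3 0 1; 0 0 0.3 0 1; 0 0 0.2 0 1; 0 0 0 0 1; 0 0 0 0 1")

```text
clock: 15.3
position: [0.514, 0.3368, 0.0517]
orientation: [-3.14, 0.001, 1.373]
ft_force: [-2.0, -2.4, 4.4]
finger_gap: 0.0
grip_force: 2.2
```

Request:
apply_moves(series="0 0 0.2 0 1; 0 0 0.2 0 1; 0 0 0.2 0 1; 0 0 0.2 0 1; 0 0 0 0 1; 0 0 0 0 1")

```text
clock: 15.8
position: [0.5142, 0.3369, 0.0503]
orientation: [-3.138, -0.003, 1.372]
ft_force: [-13.3, -6.2, 50.1]
finger_gap: 0.0
grip_force: 25.0
```

50 N and rigid: it has bottomed, or it is on the bezel. I'll release and press again in small steps to see the spring curve.

Request:
apply_moves(series="0 0 -0.4 0 1; 0 0 -0.5 0 1; 0 0 -0.8 0 1; 0 0 0 0 1; 0 0 0 0 1; 0 0 0 0 1")

```text
clock: 16.3
position: [0.5148, 0.3375, 0.0601]
orientation: [3.141, -0.0, 1.373]
ft_force: [-0.2, 0.2, -0.5]
finger_gap: -0.001
grip_force: 0.0
```

Request:
apply_moves(series="0 0 0.3 0 1; 0 0 0 0 1; 0 0 0 0 1; 0 0 0 0 1")

```text
clock: 16.63
position: [0.5146, 0.3373, 0.0572]
orientation: [-3.142, 0.0, 1.373]
ft_force: [0.5, -0.2, 0.5]
finger_gap: 0.001
grip_force: 0.0
```

Request:
apply_moves(series="0 0 0.2 0 1; 0 0 0 0 1; 0 0 0 0 1; 0 0 0 0 1")

```text
clock: 16.97
position: [0.5146, 0.3372, 0.0556]
orientation: [3.141, -0.0, 1.373]
ft_force: [0.4, 0.5, 2.0]
finger_gap: -0.0
grip_force: 1.1
```

Request:
apply_moves(series="0 0 0.2 0 1; 0 0 0 0 1; 0 0 0 0 1; 0 0 0 0 1")

```text
clock: 17.3
position: [0.5146, 0.3373, 0.0536]
orientation: [3.141, -0.0, 1.373]
ft_force: [-0.8, 0.8, 2.8]
finger_gap: -0.001
grip_force: 1.7
```

Request:
apply_moves(series="0 0 0.2 0 1; 0 0 0 0 1; 0 0 0 0 1; 0 0 0 0 1")

```text
clock: 17.63
position: [0.5146, 0.3373, 0.0516]
orientation: [3.141, -0.0, 1.373]
ft_force: [0.0, 0.8, 4.6]
finger_gap: -0.001
grip_force: 2.3
```

The spring runs from about 56.5 to 50.5 mm, which is the full 6 mm, so the first press did bottom it. I'll press lightly to the bottom once more and then leave.

Request:
apply_moves(series="0 0 0.2 0 1; 0 0 0.1 0 1; 0 0 0 0 1; 0 0 0 0 1; 0 0 0 0 1")

```text
clock: 18.05
position: [0.5147, 0.3373, 0.0508]
orientation: [-3.141, -0.002, 1.372]
ft_force: [-4.3, -1.2, 20.5]
finger_gap: 0.001
grip_force: 10.1
```

Request:
apply_moves(series="0 0 -0.5 0 1; 0 0 -1 0 1; 0 0 -2 0 1; 0 0 -3 0 1; 0 0 -3 0 1; 0 0 -2 0 1; 0 0 0 0 1; 0 0 0 0 1; 0 0 0 0 1")

```text
clock: 18.8
position: [0.5134, 0.3369, 0.1625]
orientation: [-3.14, 0.002, 1.373]
ft_force: [-0.8, 1.3, -0.4]
finger_gap: 0.003
grip_force: 0.0
```

```bash
python3 chk.py
python3 - <<'E'
from rows import *
im=get_image("side");cv2.imwrite("pics/f.png",im[:,:,::-1])
E
```

```text
18.8 [368.0403 111.7177 162.5144] [-0.80407191  1.28797358 -0.39217511] [-1.79902041e+02  8.69906600e-02  7.86734491e+01]
141 [293.9 261. ] [array([70.924, 66.309, 42.   ]), array([75.305, 69.577, 50.   ]), array([78.044, 71.619, 55.   ])]
```

View pics/f.png

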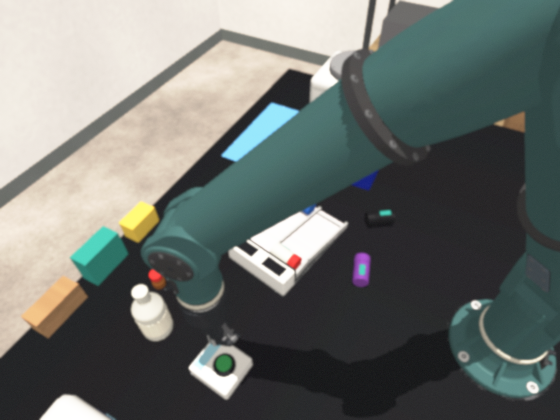

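The red jar is at the stop (cap at (294,261)), the blue cap is still at the lip (309,210), and the gripper is clear of the button (224,364). Handing in.

```bash
python3 -c "
from rig import *
print(close_job())"
```

```text
the job is handed in; nothing more can be done
None
```

The red-capped jar rests at the reader stop, the green button was pressed fully down (twice; the first press peaked near 50 N at the wrist) and released, the blue jar and the rest of the scene in view look unmoved, and the job was handed in at about 19 s.

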